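# Wedge-lock a book block in the gluing jig

### The job

Clamp the book block that lies loose in the gluing jig: slide the steel bar up until it pushes the block squarely against the fixed fence, then set the loose wooden thumb wedge down flat on the jig's board between the bar and the ramp rail, and slide it along the ramp, thin end first, with a firm push until it jams the bar fast against the block and stays jammed when you let go. Leave the other things on the bench where they are.

Things in the scene. Friction and masses are not known exactly. Their poses are not given: they have to be found in the camera images.
- jig: fixed gluing jig: plywood board 175 (x) by 305 (y) by 12 mm, y = -130 to +175 mm, top at z = 12 mm. Origin on the bench, mid x. Steel fence 26 mm high on it, inner face at y = +150 mm looking to -y. In order from +y to -y: fence, book block, sliding bar, channel for the wedge, ramp rail
- fence_face (a point): middle of the foot of the fence's inner face; axes as the jig's (-y points to the book block)
- bar: steel bar 160 (x) by 40 (y) by 26 mm high on the board; origin under its middle, axes as the jig's. Slides along jig y only: origin from y = -42 mm (fully back) to +3; about -20 when the 150 mm block is against the fence. Front face at its y = +20, back face at -20 mm. Takes about 2 N to slide, 5 to 8 N while it also pushes the block, more once the block meets the fence
- bar_grip (a point): point to grip on the bar's upright grip plate (14 mm thick in y, 40 mm wide in x, from 26 to 66 mm above the board, 20 mm off the bar's middle to -x); the point is on the plate's centre line 48 mm above the board; axes as the jig's
- ramp_rail: fixed ramp rail on the board, 120 mm long (x), 26 mm high, up to 50 mm wide, bolted at a slightly different y each time. Front face (to +y) slanted: y = -0.1615 x in its frame, so the channel between it and the bar's back face narrows to -x. Origin at the middle of the foot of the slanted face, axes as the jig's
- wedge: loose wood thumb wedge, 130 mm long (x), 26 high, 0.16 kg, origin under its middle. Thin end x = -65 (26 wide), thick end +65 (47 wide). Flat face y = +18.25 mm, goes against the bar; slanted face y = -18.25 - 0.1615 x, flush on the ramp when its axes are as the jig's. Slid to -x it jams. Play: 1.6 mm per 10 mm short of jamming. A firm push is 15 to 20 N; half becomes clamping force; self-locking
- wedge_lug (a point): point to grip on the wedge's thumb lug, an upright plate on its top, 14 mm thick (wedge x), 28 mm wide (y), from 26 to 63 mm above the wedge's underside, at wedge x = +20 mm; the point is on its centre line 46 mm above the underside; axes as the wedge's. Held tight in the fingers the wedge can bind on one face only; it must bear on both
- book: loose pink-edged book block lying flat on the board between fence and bar, a few mm off the fence: 150 mm along its own x (across the jig, fence to bar), 200 mm along its own y (which lies along the jig's x), 26 mm high, 0.6 kg. Origin under its middle
- iron_weight: bystander: iron weight with brass knob, 45 x 60 x 70 mm, origin under its middle
- tape: bystander: roll of linen tape, 66 mm across, 20 mm high, origin under its middle
- stapler: bystander: desk stapler, 32 x 135 x 60 mm, origin under its middle
Mind the look-alikes: they are no part of the job. What is shaped like the wedge but green is not meant.

How it is judged:
By the outcome, as a careful person would: the job done as asked, in the order asked, and still so for the second after the job is handed in, with the robot touching nothing.
It also fails if it takes over 62 s, if anything falls off the work surface, if the arm or the gripper's body presses on something with over 40 N, if the wrist force passes 120 N, or if a joint passes its speed limit or range.

### The arm

A 7-joint arm with a two-finger parallel gripper is mounted at the origin on the work surface; the furniture and walls round the work are solid. World frame = base frame: x ahead of the robot, y to its left, z up, the work surface at z = 0. Lengths are in m, angles in degrees, forces in N, time in s.
With the tool pointing down it reaches from about 0.425 to 0.95 m from the base axis. Payload 16.7 kg.
Tool frame: the origin (TCP) lies midway between the tips of the shut fingers; the grasp point (between the pads) lies 19 mm behind it; z points along the fingers, y is the line along which they close (so a half turn about z gives the same grasp; the last joint's range is limited). The gripper opens to 94 mm and grips with 3 to 60 N. Pads are 16 mm wide; open, the fingers measure 119 mm over their backs; the gripper's body (75 mm by 177 mm) begins 78 mm behind the grasp point.
Start: joints at [-8.566, 24.414, 4.234, 92.017, -1.954, 63.644, -3.845], TCP at [0.675, -0, 0.172] pointing down, gripper open.
Joint ranges: [-163.25, 163.25], [-28.42, 122.38], [-70.27, 78.77], [12.13, 141.07], [-58.53, 238.53], [9.26, 117.41], [-156.51, 156.51]. Speed limits (degrees/s): [108.29, 108.29, 136.94, 136.94, 172.46, 172.46, 172.46].

### API

Orientations are given as a 3x3 rotation matrix whose columns are the frame's x, y, z axes.
In Python, from workcell import robot gives the robot as it stands.
- The arm moves only by the tool jog_arm, never from a script. Its argument "motion" is one flat list of numbers, 7 for each row, row after row: the opening, from 0 (shut) to 1 (fully open), then the shift along the tool's x, y, z in cm, then the turn, a rotation vector about the tool's x, y, z in rad. In form: [fingers, x, y, z, ax, ay, az, fingers, x, y, z, ax, ay, az, ...]. A call has exactly 10 rows; each row shifts and turns the commanded pose from where the row before left it, along the tool's axes as they then stand; what a row does not reach is not made up. A row lasts 1/8 s, in which the tool goes at most 62.5 mm and 10.7 degrees, less where a joint would pass 70% of its speed; a pose out of reach is approached as far as the arm can. A call with a gripper value outside its range is refused whole. The fingers move at their own pace and stop on an object; the grip force is fixed at half the most. Time passes only in rows, so rows that do not move let the fingers close, or fill a call up. It gives the time, the measured TCP pose, the force, the opening and the grip force at its end, in the units of the state.
- robot.state(): the state, without advancing time (a new reading comes with each control period).
- robot.get_image(name): name is "scene" or "side" or "wrist"; returns a dict with "img" (384x512x3 uint8, red, green, blue), "fx", "fy", "cx", "cy" (pixels), "cam_to_world" (4x4, takes a point from camera to world coordinates). Camera axes: x right, y down, z forward; pixel columns grow to the right and rows downward; lengths in m; the calibration is good to about 2 mm. A picture is of the moment at which its call begins. There is no depth.
- robot.sign_off(): hands the job in; it is judged then, once.
The state is a dict: "time_s": time; "q": joint angles; "dq": joint speeds; "joint_torque": joint torques, N m; "ee_pos": TCP position; "tool_rot": TCP orientation; "force": force on the tool from outside, world axes, zero at the start; "moment": the same for the moment, N m; "gripper_width": opening from 0.0 (shut) to 1.0 (fully open); "grip_force": force on a finger pad.
Only numpy, scipy, OpenCV 4.12 (cv2) and the standard library are available. Lean on these libraries where they do the work, as an engineer would, in place of code of your own. Each camera call takes 0.05 s, during which the arm holds its last target. There are 200 camera calls.

## Working session

There is one attempt and no reset: what is moved stays moved. The work goes in short steps, Python scripts to look and compute and a tool call to move; the robot and the scene stay as the last step left them, time stands still between calls to the robot, and variables do not carry over. Pictures are saved under pics/ and viewed, at most 10 in all, crops included, and the job is handed in when it is done.

Besides the shell and the picture viewer there is one more tool, called after "Emit:" as name(argument=value, ...), one argument or row to a line, values as JSON. jog_arm: Moves the arm, as the interface text tells. Its arguments: {"type":"object","properties":{"motion":{"type":"array","items":{"type":"number"}}},"required":["motion"]}

```bash
mkdir -p pics; cat > h.py <<'E'
import numpy as np, cv2
from workcell import robot
def snap(n,f):
    d=robot.get_image(n); cv2.imwrite(f'pics/{f}.png',cv2.cvtColor(d['img'],cv2.COLOR_RGB2BGR))
    np.savez(f'pics/{f}.npz',**{k:np.array(v) for k,v in d.items()}); return d
def ray(f,u,v):
    d=np.load(f'pics/{f}.npz'); M=d['cam_to_world']
    r=M[:3,:3]@np.array([(u-d['cx'])/d['fx'],(v-d['cy'])/d['fy'],1]); return M[:3,3],r/np.linalg.norm(r)
def atz(f,u,v,z):
    o,r=ray(f,u,v); return o+r*(z-o[2])/r[2]
def tri(*obs):
    A=np.zeros((3,3));b=np.zeros(3)
    for f,u,v in obs:
        o,r=ray(f,u,v);P=np.eye(3)-np.outer(r,r);A+=P;b+=P@o
    p=np.linalg.solve(A,b); return p,[round(1000*np.linalg.norm(np.cross(p-ray(*x)[0],ray(*x)[1])),1) for x in obs]
E
python3 - <<'E'
from h import *
np.set_printoptions(precision=4,suppress=True)
ims=[]
for n in ['scene','side','wrist']:
    d=snap(n,n+'0'); print(n,d['fx'],d['cam_to_world'])
    ims.append(d['img'])
a=cv2.cvtColor(np.hstack(ims[:2]),cv2.COLOR_RGB2BGR)
s=robot.state();print(s['ee_pos'],s['tool_rot'],s['gripper_width'],s['time_s'])
for i,n in enumerate(['scene','side']):
    cv2.imwrite(f'pics/{n}0big.png',cv2.resize(cv2.imread(f'pics/{n}0.png'),(800,600),interpolation=cv2.INTER_CUBIC))
E
```

```text
scene 495.39798992853025 [[-0.4952 -0.3699  0.7861 -0.9333]
 [-0.8688  0.2051 -0.4508  0.7211]
 [ 0.0055 -0.9061 -0.423   0.8039]
 [ 0.      0.      0.      1.    ]]
side 465.57020434028317 [[ 0.8724 -0.3205  0.369  -0.1911]
 [-0.4883 -0.6026  0.6312 -1.0562]
 [ 0.0201 -0.7308 -0.6823  1.1438]
 [ 0.      0.      0.      1.    ]]
wrist 292.6467501059022 [[ 1.      0.0001 -0.0013  0.674 ]
 [-0.0003 -0.9591 -0.283   0.0837]
 [-0.0013  0.283  -0.9591  0.3833]
 [ 0.      0.      0.      1.    ]]
[ 0.6746 -0.      0.1717] [[ 0.      1.     -0.001 ]
 [ 1.     -0.     -0.0001]
 [-0.0001 -0.001  -1.    ]] 1.0008753083361661 0.15
```

View pics/scene0big.png

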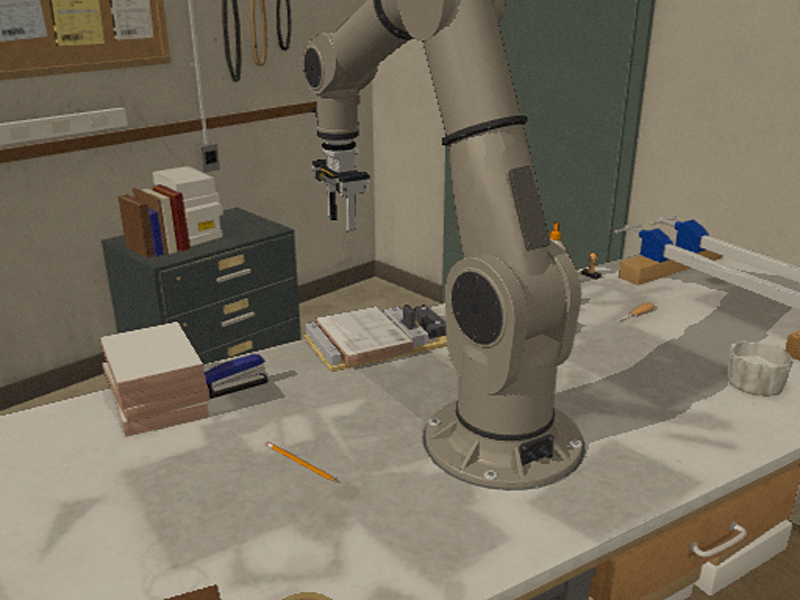

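View pics/side0big.png

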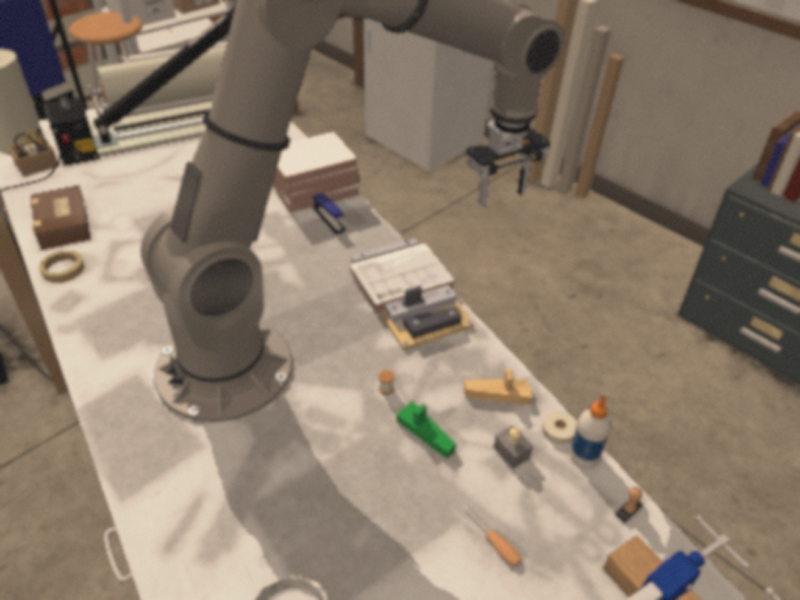

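View pics/wrist0.png

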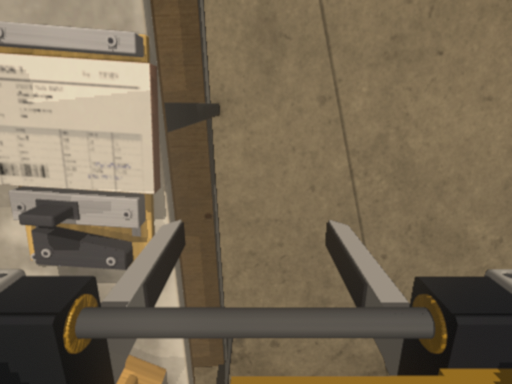

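The jig lies ahead and left of the gripper, with its axes about parallel to the world's. In the side view the wooden wedge is at about (498,388)/1.56 with its lug towards +x; the green look-alike is left of it.

```bash
python3 - <<'E'
from h import *
np.set_printoptions(precision=3,suppress=True)
s=1.5625
for n,u,v,z in [('wedge L',465,390,.02),('wedge R',532,392,.02),('lug',510,375,.06),('green',428,430,.02),('weight',513,445,.05),('tape',560,425,.02),('plate',413,294,.075),('glue',600,405,.1),('spool',387,375,.03)]:
    print(n,atz('side0',u/s,v/s,z))
for n,u,v,z in [('fenceL',0,45,.038),('fenceR',138,52,.038),('barL',12,205,.038),('barR',142,225,.038),('plate',45,213,.077),('rampR',130,262,.038)]:
    print(n,atz('wrist0',u,v,z))
E
```

```text
wedge L [ 0.402 -0.304  0.02 ]
wedge R [ 0.518 -0.372  0.02 ]
lug [ 0.48  -0.341  0.06 ]
green [ 0.286 -0.354  0.02 ]
weight [ 0.393 -0.475  0.05 ]
tape [ 0.516 -0.464  0.02 ]
plate [ 0.421 -0.059  0.075]
glue [ 0.559 -0.505  0.1  ]
spool [ 0.279 -0.203  0.03 ]
fenceL [0.4   0.144 0.038]
fenceR [0.547 0.137 0.038]
barL [ 0.37  -0.038  0.038]
barR [ 0.53  -0.065  0.038]
plate [ 0.439 -0.034  0.077]
rampR [ 0.508 -0.118  0.038]
```

Emit:
jog_arm(
  motion=[1, -1, -4, -1, 0, 0, 0, 1, -1, -4, -1, 0, 0, 0, 1, -1, -4, -1, 0, 0, 0, 1, -1, -4, -1, 0, 0, 0, 1, -1, -4, -1, 0, 0, 0, 1, 0, -1, 0, 0, 0, 0, 1, 0, 0, 0, 0, 0, 0, 1, 0, 0, 0, 0, 0, 0, 1, 0, 0, 0, 0, 0, 0, 1, 0, 0, 0, 0, 0, 0],
)

```text
time_s: 1.4
ee_pos: [0.4653, -0.0499, 0.2218]
tool_rot: [[-0.0, 1.0, -0.001], [1.0, 0.0, -0.0], [-0.0, -0.001, -1.0]]
force: [0.9, -0.2, -1.1]
gripper_width: 1.001
grip_force: 0.0
```

```bash
python3 - <<'E'
from h import *
snap('wrist','w1'); cv2.imwrite('pics/w1b.png',cv2.resize(cv2.imread('pics/w1.png'),(800,600),interpolation=cv2.INTER_CUBIC))
E
```

```text
(no output)
```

View pics/w1b.png

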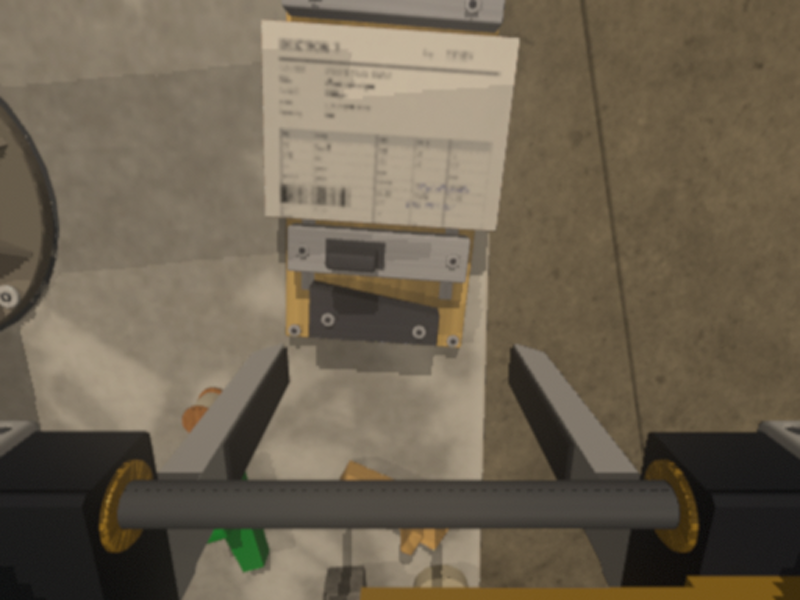

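The jig is in the middle: bar corners about (290,226), (470,238), (467,281), plate (355,255), ramp below it with its face from (310,281) to (440,306), wooden wedge behind the screw bar at about (395,500). I enlarge bar and ramp in both views to triangulate.

```bash
python3 - <<'E'
from h import *
a=cv2.imread('pics/w1.png')[138:228,175:315]; b=cv2.imread('pics/wrist0.png')[180:275,0:160]
A=cv2.resize(a,None,fx=4,fy=4,interpolation=cv2.INTER_CUBIC);B=cv2.resize(b,None,fx=2.5,fy=2.5,interpolation=cv2.INTER_CUBIC)
o=np.zeros((598,560,3),np.uint8);o[:360,:560]=A;o[360:597,:400]=B[:237];cv2.imwrite('pics/c1.png',o)
E
```

```text
(no output)
```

View pics/c1.png

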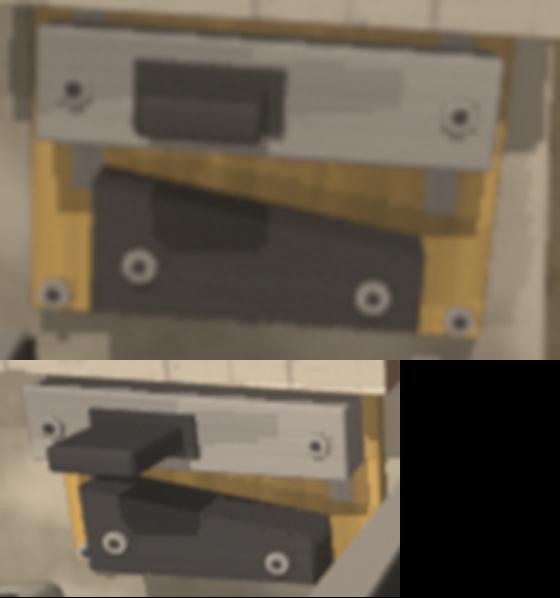

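```bash
cat >> h.py <<'E'
def A(x,y): return ('w1',175+(x+.5)/4-.5,138+(y+.5)/4-.5)
def B(x,y): return ('wrist0',(x+.5)/2.5-.5,180+(y-360+.5)/2.5-.5)
E
python3 - <<'E'
from h import *
np.set_printoptions(precision=4,suppress=True)
for n,a,b in [('barFL',(38,26),(25,388)),('barFR',(503,58),(350,405)),('barBR',(492,170),(348,479)),('screwL',(73,90),(49,430)),('screwR',(460,117),(319,446)),
 ('plateFL',(135,97),(50,450)),('plateFR',(264,102),(135,458)),('plateBR',(262,143),(131,474)),('plateBL',(135,135),(48,468)),
 ('rampscrL',(139,266),(115,543)),('rampscrR',(373,297),(277,563)),('rampR',(422,236),(330,516)),('rampL',(105,168),(82,488))]:
    p,e=tri(A(*a),B(*b)); print(n,p,e,'w1@z:',atz(*A(*a),.078 if 'plate' in n else .038)[:2])
for n,u,v in [('wedgethinL',347,470),('fenceL',287,10),('fenceR',503,24)]:
    print(n,atz('w1',u/1.5625,v/1.5625,.02 if 'w' in n else .038))
for n,u,v in [('bookTL',263,20),('bookTR',518,38),('bookBL',265,214),('bookBR',497,229)]:
    print(n,atz('w1',u/1.5625,v/1.5625,.038))
E
```

```text
barFL [ 0.3684 -0.0198  0.0348] [np.float64(0.7), np.float64(0.7)] w1@z: [ 0.369  -0.0186]
barFR [ 0.5274 -0.0308  0.03  ] [np.float64(0.1), np.float64(0.1)] w1@z: [ 0.5261 -0.0294]
barBR [ 0.5243 -0.0692  0.0357] [np.float64(0.1), np.float64(0.1)] w1@z: [ 0.524  -0.0687]
screwL [ 0.3801 -0.0404  0.0402] [np.float64(0.4), np.float64(0.4)] w1@z: [ 0.3795 -0.0405]
screwR [ 0.5123 -0.0502  0.0373] [np.float64(0.2), np.float64(0.2)] w1@z: [ 0.5122 -0.0499]
plateFL [ 0.4066 -0.0372  0.0734] [np.float64(1.2), np.float64(1.2)] w1@z: [ 0.4071 -0.0351]
plateFR [ 0.4473 -0.0387  0.0774] [np.float64(1.9), np.float64(1.9)] w1@z: [ 0.4468 -0.0367]
plateBR [ 0.4458 -0.0485  0.0793] [np.float64(0.9), np.float64(0.9)] w1@z: [ 0.446  -0.0496]
plateBL [ 0.406  -0.0469  0.0758] [np.float64(0.7), np.float64(0.7)] w1@z: [ 0.4065 -0.0471]
rampscrL [ 0.3995 -0.1039  0.0392] [np.float64(0.1), np.float64(0.1)] w1@z: [ 0.3993 -0.1041]
rampscrR [ 0.483  -0.1154  0.0396] [np.float64(0.1), np.float64(0.1)] w1@z: [ 0.4831 -0.1159]
rampR [ 0.5024 -0.1008  0.014 ] [np.float64(0.2), np.float64(0.2)] w1@z: [ 0.5002 -0.0929]
rampL [ 0.3902 -0.0695  0.041 ] [np.float64(2.3), np.float64(2.3)] w1@z: [ 0.389 -0.068]
wedgethinL [ 0.4099 -0.2801  0.02  ]
fenceL [0.3796 0.1446 0.038 ]
fenceR [0.5447 0.1351 0.038 ]
bookTL [0.3608 0.1379 0.038 ]
bookTR [0.5569 0.1255 0.038 ]
bookBL [ 0.3502 -0.0091  0.038 ]
bookBR [ 0.5497 -0.0219  0.038 ]
```

Triangulated heights match the text (plate top about 77 mm, bar top about 38 mm). Jig yaw is about −3.75°, plate at (0.4265, −0.042). Turning the tool and descending.

Emit:
jog_arm(
  motion=[0.5, 0, 0, 0.8, 0, 0, 0.1636, 0.5, 0, 0, 0.8, 0, 0, 0.1636, 0.5, 0, 0, 0.8, 0, 0, 0.1636, 0.5, 0, 0, 0.8, 0, 0, 0.1636, 0.5, 0, 0, 0.8, 0, 0, 0.1636, 0.5, 0, 0, 0.8, 0, 0, 0.1636, 0.5, 0, 0, 0.8, 0, 0, 0.1636, 0.5, 0, 0, 0.8, 0, 0, 0.1636, 0.5, 0, 0, 0.8, 0, 0, 0.1636, 0.5, 0, 0, 0.8, 0, 0, 0.1636],
)

```text
time_s: 2.7
ee_pos: [0.4651, -0.05, 0.1418]
tool_rot: [[0.998, -0.071, -0.0], [-0.071, -0.998, -0.0], [-0.0, 0.0, -1.0]]
force: [0.0, 0.6, -0.6]
gripper_width: 0.505
grip_force: 0.0
```

Emit:
jog_arm(
  motion=[0.5, -1, -0.1, 0, 0, 0, 0, 0.5, -1, -0.2, 0, 0, 0, 0, 0.5, -1, -0.2, 0, 0, 0, 0, 0.5, -0.9, 0, 0, 0, 0, 0, 0.5, 0, 0, 2, 0, 0, 0, 0.5, 0, 0, 2, 0, 0, 0, 0.5, 0, 0, 2, 0, 0, 0, 0.5, 0, 0, 2, 0, 0, 0, 0.5, 0, 0, 0, 0, 0, 0, 0.5, 0, 0, 0, 0, 0, 0],
)

```text
time_s: 3.95
ee_pos: [0.4266, -0.0425, 0.0629]
tool_rot: [[0.998, -0.065, 0.001], [-0.065, -0.998, 0.0], [0.0, -0.0, -1.0]]
force: [1.0, 1.0, -0.1]
gripper_width: 0.495
grip_force: 0.0
```

Down 1.8 cm more and grip.

Emit:
jog_arm(
  motion=[0.5, 0, 0, 0.9, 0, 0, 0, 0.5, 0, 0, 0.9, 0, 0, 0, 0.5, 0, 0, 0, 0, 0, 0, 0, 0, 0, 0, 0, 0, 0, 0, 0, 0, 0, 0, 0, 0, 0, 0, 0, 0, 0, 0, 0, 0, 0, 0, 0, 0, 0, 0, 0, 0, 0, 0, 0, 0, 0, 0, 0, 0, 0, 0, 0, 0, 0, 0, 0, 0, 0, 0, 0],
)

```text
time_s: 5.2
ee_pos: [0.4274, -0.0424, 0.0449]
tool_rot: [[0.998, -0.065, 0.002], [-0.065, -0.998, 0.0], [0.002, -0.0, -1.0]]
force: [-0.4, -0.4, 11.4]
gripper_width: 0.002
grip_force: 5.9
```

The fingers shut fully, so they missed the plate. Looking.

```bash
python3 - <<'E'
from h import *
snap('wrist','w2');snap('side','s2')
a=cv2.imread('pics/w2.png'); b=cv2.resize(cv2.imread('pics/s2.png')[130:230,210:320],None,fx=3,fy=3,interpolation=cv2.INTER_CUBIC)
o=np.zeros((384,800,3),np.uint8);o[:,:470]=a[:,:470];o[:300,470:800]=b;cv2.imwrite('pics/c2.png',o); print(robot.state()['gripper_width'])
E
```

```text
0.005851524574092437
```

View pics/c2.png

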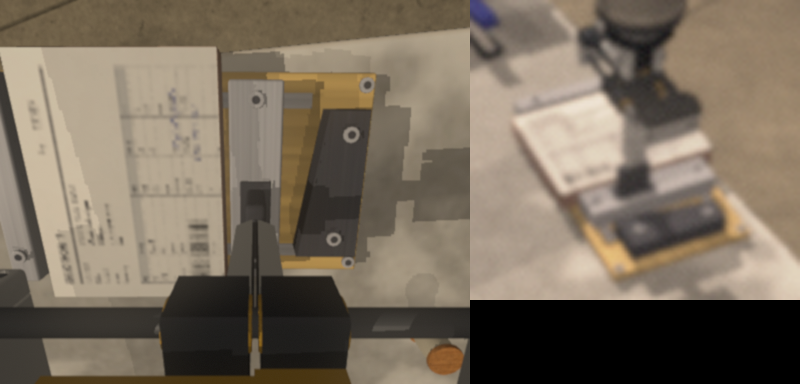

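```bash
cat >> h.py <<'E'
def proj(f,p):
    d=np.load(f'pics/{f}.npz'); q=np.linalg.inv(d['cam_to_world'])@np.append(p,1)
    return q[0]/q[2]*d['fx']+d['cx'],q[1]/q[2]*d['fy']+d['cy']
E
python3 - <<'E'
from h import *
np.set_printoptions(precision=4,suppress=True)
d=np.load('pics/w2.npz');print(d['cam_to_world'])
s=robot.state();print(s['ee_pos'],s['force'],s['moment'],s['grip_force'])
for n,p in [('tcp',s['ee_pos']),('plateTop',[.4265,-.042,.078]),('plFR',[.4465,-.0365,.078]),('plBR',[.4455,-.0505,.078]),('plFL',[.4066,-.034,.078]),('scrR',[.512,-.05,.038]),('scrL',[.380,-.0405,.038])]:
    print(n,proj('w2',p),proj('s2',p))
E
```

```text
[[-0.0655 -0.9574 -0.2812  0.5089]
 [-0.9978  0.0626  0.0193 -0.0471]
 [-0.0009  0.2819 -0.9595  0.2568]
 [ 0.      0.      0.      1.    ]]
[ 0.4274 -0.0424  0.0449] [-0.5915 -0.851  11.9186] [-0.0516  0.1477 -0.0164] 5.892246194416657
tcp (np.float64(255.87493155977648), np.float64(213.88171150429878)) (np.float64(263.4328735293213), np.float64(191.13549780776367))
plateTop (np.float64(255.4857742750148), np.float64(233.14237988122778)) (np.float64(263.4236297715839), np.float64(184.06644314328406))
plFR (np.float64(244.9979982514923), np.float64(205.3375492635379)) (np.float64(267.65966038288485), np.float64(181.3070463397806))
plBR (np.float64(266.69245073904403), np.float64(205.46120863663415)) (np.float64(269.4603037157969), np.float64(183.79370249300933))
plFL (np.float64(245.7210450889212), np.float64(260.4290256721174)) (np.float64(257.2165199176838), np.float64(184.50865036813906))
scrR (np.float64(258.8163774747117), np.float64(99.11381032828702)) (np.float64(285.14993334743536), np.float64(186.2328053885682))
scrL (np.float64(257.21538210216687), np.float64(263.7089426376138)) (np.float64(251.17473473370336), np.float64(196.65822639569413))
```

```bash
python3 - <<'E'
from h import *
for f,t,a in [('wrist0',[.6746,0,.1717],[1,0,0]),('w1',[.4653,-.0499,.2218],[1,0,0])]:
    t=np.array(t);a=np.array(a)
    for dz in (0,.03): print(f,dz,[tuple(np.round(proj(f,t+s*.047*a+[0,0,dz]))) for s in (-1,1)])
o=np.zeros((560,800,3),np.uint8)
o[:,:400]=cv2.resize(cv2.imread('pics/w2.png')[160:300,205:305],(400,560),interpolation=cv2.INTER_CUBIC)
o[:,400:]=cv2.resize(cv2.imread('pics/s2.png')[145:215,240:290],(400,560),interpolation=cv2.INTER_CUBIC)
cv2.imwrite('pics/c3.png',o)
E
```

```text
wrist0 0 [(np.float64(195.0), np.float64(216.0)), (np.float64(317.0), np.float64(216.0))]
wrist0 0.03 [(np.float64(187.0), np.float64(233.0)), (np.float64(326.0), np.float64(233.0))]
w1 0 [(np.float64(195.0), np.float64(216.0)), (np.float64(317.0), np.float64(216.0))]
w1 0.03 [(np.float64(187.0), np.float64(233.0)), (np.float64(326.0), np.float64(233.0))]
```

View pics/c3.png

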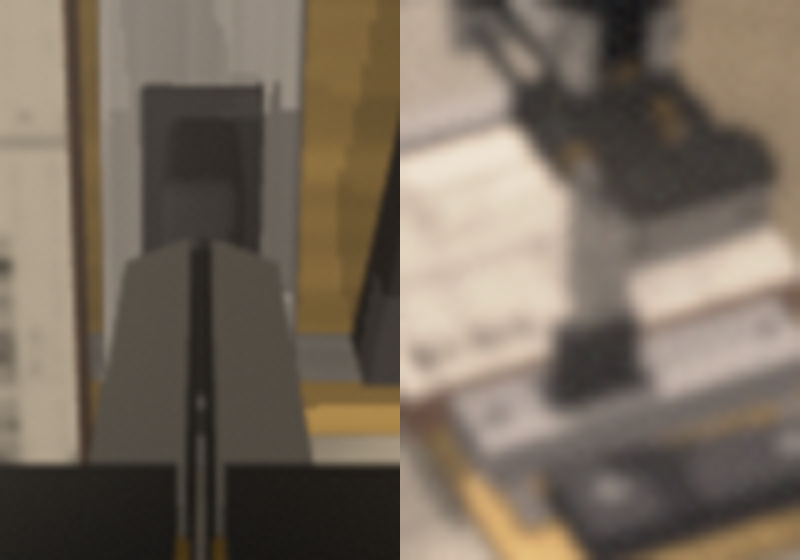

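The shut fingers stand on the plate's top: the real tips are about 32 mm higher than the reported TCP (the tip spacing seen in the earlier picture agrees). I allow for that, reopening and going lower.

Emit:
jog_arm(
  motion=[0, 0, 0, -1, 0, 0, 0, 0.5, 0, 0, 0, 0, 0, 0, 0.5, 0, 0, 0, 0, 0, 0, 0.5, 0, 0, 0, 0, 0, 0, 0.5, 0, 0, 1, 0, 0, 0, 0.5, 0, 0, 1, 0, 0, 0, 0.5, 0, 0, 1, 0, 0, 0, 0.5, 0, 0, 0.5, 0, 0, 0, 0.5, 0, 0, 0.5, 0, 0, 0, 0.5, 0, 0, 0, 0, 0, 0],
)

```text
time_s: 6.55
ee_pos: [0.4262, -0.0425, 0.0139]
tool_rot: [[0.998, -0.065, -0.0], [-0.065, -0.998, -0.0], [-0.0, 0.0, -1.0]]
force: [-0.4, 0.7, -0.3]
gripper_width: 0.503
grip_force: 0.0
```

Emit:
jog_arm(
  motion=[0, 0, 0, 0, 0, 0, 0, 0, 0, 0, 0, 0, 0, 0, 0, 0, 0, 0, 0, 0, 0, 0, 0, 0, 0, 0, 0, 0, 0, 0, -0.2, 0, 0, 0, 0, 0, 0, -0.2, 0, 0, 0, 0, 0, 0, -0.2, 0, 0, 0, 0, 0, 0, -0.2, 0, 0, 0, 0, 0, 0, -0.2, 0, 0, 0, 0, 0, 0, 0, 0, 0, 0, 0],
)

```text
time_s: 7.8
ee_pos: [0.4271, -0.0326, 0.0143]
tool_rot: [[0.998, -0.065, 0.0], [-0.065, -0.998, -0.0], [0.0, 0.0, -1.0]]
force: [-1.5, -4.1, 4.3]
gripper_width: 0.147
grip_force: 30.0
```

Emit:
jog_arm(
  motion=[0, 0, -0.15, 0, 0, 0, 0, 0, 0, -0.15, 0, 0, 0, 0, 0, 0, -0.15, 0, 0, 0, 0, 0, 0, -0.1, 0, 0, 0, 0, 0, 0, 0, 0, 0, 0, 0, 0, 0, 0, 0, 0, 0, 0, 0, 0, 0, 0, 0, 0, 0, 0, 0, 0, 0, 0, 0, 0, 0, 0, 0, 0, 0, 0, 0, 0, 0, 0, 0, 0, 0, 0],
)

```text
time_s: 9.05
ee_pos: [0.4275, -0.0276, 0.0143]
tool_rot: [[0.998, -0.066, 0.0], [-0.066, -0.998, -0.001], [0.0, 0.0, -1.0]]
force: [0.1, -7.1, 5.0]
gripper_width: 0.147
grip_force: 30.0
```

```bash
python3 - <<'E'
from h import *
snap('wrist','w3'); cv2.imwrite('pics/w3b.png',cv2.resize(cv2.imread('pics/w3.png')[30:350,0:420],(788,600),interpolation=cv2.INTER_CUBIC))
E
```

```text
(no output)
```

View pics/w3b.png

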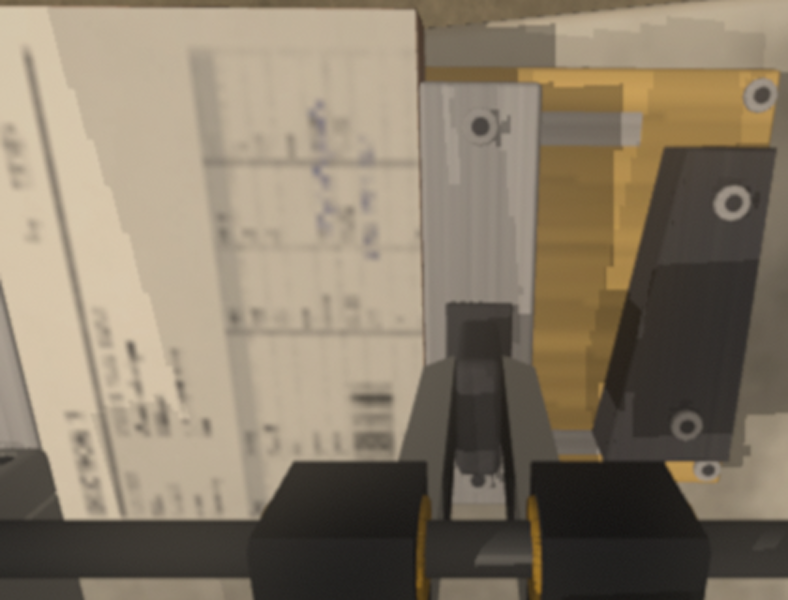

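Plate gripped, bar touching the book at (423,300), fence at the left edge. Push on until the force jumps.

Emit:
jog_arm(
  motion=[0, 0, -0.1, 0, 0, 0, 0, 0, 0, -0.1, 0, 0, 0, 0, 0, 0, -0.1, 0, 0, 0, 0, 0, 0, 0, 0, 0, 0, 0, 0, 0, 0, 0, 0, 0, 0, 0, 0, 0, 0, 0, 0, 0, 0, 0, 0, 0, 0, 0, 0, 0, 0, 0, 0, 0, 0, 0, 0, 0, 0, 0, 0, 0, 0, 0, 0, 0, 0, 0, 0, 0],
)

```text
time_s: 10.35
ee_pos: [0.4275, -0.0275, 0.0143]
tool_rot: [[0.998, -0.068, 0.0], [-0.068, -0.998, -0.003], [0.0, 0.003, -1.0]]
force: [0.2, -30.3, 7.2]
gripper_width: 0.149
grip_force: 30.0
```

Emit:
jog_arm(
  motion=[0, 0, 0.25, 0, 0, 0, 0, 0.5, 0, 0, 0, 0, 0, 0, 0.5, 0, 0, 0, 0, 0, 0, 0.5, 0, 0, 0, 0, 0, 0, 0.5, 0, 0, -2, 0, 0, 0, 0.5, 0, 0, -3, 0, 0, 0, 0.5, 0, 0, -3, 0, 0, 0, 0.5, 0, 0, -3, 0, 0, 0, 0.5, 0.6, 4, -3, 0, 0, 0, 0.5, 0.5, 4, -2, 0, 0, 0],
)

```text
time_s: 11.6
ee_pos: [0.4336, -0.1077, 0.1757]
tool_rot: [[0.998, -0.064, 0.002], [-0.064, -0.998, 0.0], [0.002, -0.0, -1.0]]
force: [1.0, -0.3, -0.1]
gripper_width: 0.497
grip_force: 0.0
```

Emit:
jog_arm(
  motion=[0.5, 0.5, 4, 0, 0, 0, 0, 0.5, 0.5, 4, 0, 0, 0, 0, 0.5, 0.5, 4, 0, 0, 0, 0, 0.5, 0.5, 4, 0, 0, 0, 0, 0.5, 0.5, 4, 0, 0, 0, 0, 0.5, 0.5, 4, 0, 0, 0, 0, 0.5, 0.5, 4, 0, 0, 0, 0, 0.5, 0, 0, 0, 0, 0, -0.16, 0.5, 0, 0, 0, 0, 0, -0.16, 0.5, 0, 0, 0, 0, 0, -0.16],
)

```text
time_s: 12.85
ee_pos: [0.4498, -0.3885, 0.1739]
tool_rot: [[0.913, 0.408, -0.0], [0.408, -0.913, 0.0], [-0.0, -0.001, -1.0]]
force: [1.3, 0.3, -0.1]
gripper_width: 0.5
grip_force: 0.0
```

Emit:
jog_arm(
  motion=[0.5, 0, 0, 0, 0, 0, -0.16, 0.5, 0, 0, 0, 0, 0, -0.16, 0.5, 0, 0, 0, 0, 0, -0.16, 0.5, 0, 0, 0, 0, 0, -0.16, 0.5, 0, 0, 0, 0, 0, 0, 0.5, 0, 0, 0, 0, 0, 0, 0.5, 0, 0, 0, 0, 0, 0, 0.5, 0, 0, 0, 0, 0, 0, 0.5, 0, 0, 0, 0, 0, 0, 0.5, 0, 0, 0, 0, 0, 0],
)

```text
time_s: 14.1
ee_pos: [0.4498, -0.3887, 0.1742]
tool_rot: [[0.494, 0.87, -0.0], [0.87, -0.494, 0.0], [0.0, -0.0, -1.0]]
force: [0.0, -0.0, 0.5]
gripper_width: 0.502
grip_force: 0.0
```

```bash
python3 - <<'E'
from h import *
snap('wrist','w4'); cv2.imwrite('pics/w4b.png',cv2.resize(cv2.imread('pics/w4.png'),(800,600),interpolation=cv2.INTER_CUBIC))
E
```

```text
(no output)
```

View pics/w4b.png

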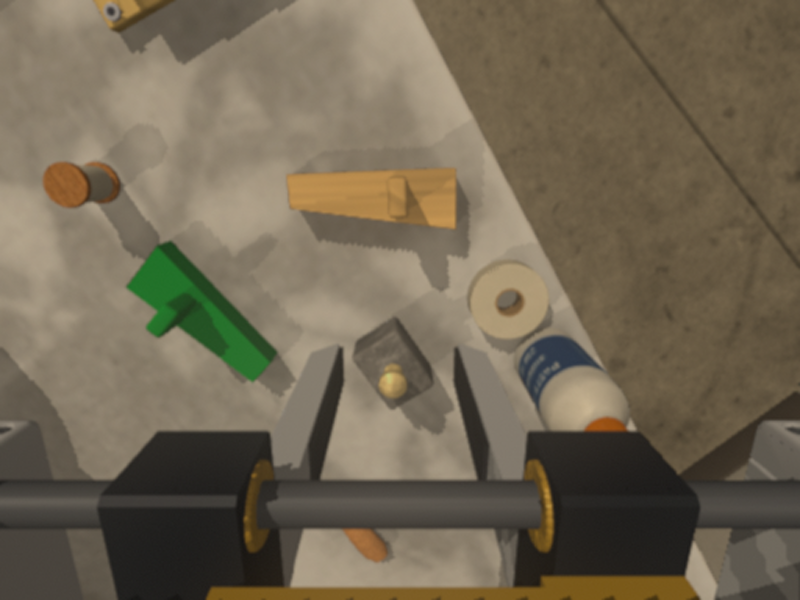

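The wooden wedge: flat face edge (288,176)–(456,169), thick end at right, lug top centred at (397,197). The weight lies at (393,362), clear of it.

```bash
python3 - <<'E'
from h import *
np.set_printoptions(precision=4,suppress=True)
s=1.5625
def P(u,v): return ('w4',(u+.5)/s-.5,(v+.5)/s-.5)
print('lug tri',tri(P(397,197),('side0',510/s,373/s)))
a=atz(*P(288,176),.026);b=atz(*P(456,169),.026);c=atz(*P(456,227),.026);d=atz(*P(293,209),.026)
yaw=np.arctan2(*(b-a)[1::-1]);print(a,b,c,d,np.degrees(yaw),np.linalg.norm(b-a),np.linalg.norm(b-c),np.linalg.norm(a-d))
ex=np.array([np.cos(yaw),np.sin(yaw)]);ey=np.array([-ex[1],ex[0]])
org=(a[:2]+b[:2])/2-.01825*ey; lug=atz(*P(397,197),.063)
print('org',org,'lug from org',org+.02*ex,'lug direct',lug)
T=np.array([.4498,-.3887]);tx=np.array([.494,.87]);ty=np.array([.87,-.494])
for l in (org+.02*ex,lug[:2]): print('tool dx,dy cm',(l-T)@tx*100,(l-T)@ty*100)
E
```

```text
lug tri (array([ 0.4794, -0.3371,  0.0637]), [np.float64(2.4), np.float64(2.4)])
[ 0.4117 -0.2832  0.026 ] [ 0.5253 -0.3418  0.026 ] [ 0.505  -0.3807  0.026 ] [ 0.4014 -0.3058  0.026 ] -27.294132956366752 0.12782228040906074 0.04389019775539134 0.02488557270658704
org [ 0.4601 -0.3287] lug from org [ 0.4779 -0.3379] lug direct [ 0.4775 -0.3355  0.063 ]
tool dx,dy cm 5.81233592255338 -0.06666163266075241
tool dx,dy cm 5.999265195190636 -0.21464683981069038
```

Emit:
jog_arm(
  motion=[0.5, 2, -0.1, 0, 0, 0, -0.04, 0.5, 2, 0, 0, 0, 0, 0, 0.5, 1.9, 0, 0, 0, 0, 0, 0.5, 0, 0, 3, 0, 0, 0, 0.5, 0, 0, 3, 0, 0, 0, 0.5, 0, 0, 3, 0, 0, 0, 0.5, 0, 0, 3, 0, 0, 0, 0.5, 0, 0, 2, 0, 0, 0, 0.5, 0, 0, 0, 0, 0, 0, 0.5, 0, 0, 0, 0, 0, 0],
)

```text
time_s: 15.4
ee_pos: [0.4774, -0.336, 0.035]
tool_rot: [[0.458, 0.889, 0.001], [0.889, -0.458, -0.0], [0.0, 0.001, -1.0]]
force: [-0.2, 0.2, 1.4]
gripper_width: 0.501
grip_force: 0.0
```

Emit:
jog_arm(
  motion=[0.5, 0, 0, 1, 0, 0, 0, 0.5, 0, 0, 1, 0, 0, 0, 0.5, 0, 0, 1, 0, 0, 0, 0.5, 0, 0, 0.4, 0, 0, 0, 0.5, 0, 0, 0, 0, 0, 0, 0, 0, 0, 0, 0, 0, 0, 0, 0, 0, 0, 0, 0, 0, 0, 0, 0, 0, 0, 0, 0, 0, 0, 0, 0, 0, 0, 0, 0, 0, 0, 0, 0, 0, 0],
)

```text
time_s: 16.65
ee_pos: [0.4769, -0.3363, 0.0003]
tool_rot: [[0.458, 0.889, 0.0], [0.889, -0.458, -0.0], [0.0, 0.0, -1.0]]
force: [0.2, 0.5, 2.2]
gripper_width: 0.145
grip_force: 30.0
```

Lug gripped (opening 0.145, matching 14 mm). Lift, align to the jig and carry over the channel.

Emit:
jog_arm(
  motion=[0, 0, 0, -2, 0, 0, 0, 0, 0, 0, -2.5, 0, 0, 0, 0, 0, 0, -2.5, 0, 0, 0, 0, 0, 0, 0, 0, 0, -0.1025, 0, 0, 0, 0, 0, 0, -0.1025, 0, 0, 0, 0, 0, 0, -0.1025, 0, 0, 0, 0, 0, 0, -0.1025, 0, 2, 0.2, 0, 0, 0, 0, 0, 3.5, 0.4, 0, 0, 0, 0, 0, 3.5, 0.4, 0, 0, 0, 0],
)

```text
time_s: 17.9
ee_pos: [0.4926, -0.245, 0.07]
tool_rot: [[0.068, 0.998, -0.0], [0.998, -0.068, 0.0], [0.0, -0.0, -1.0]]
force: [0.4, -0.0, -1.5]
gripper_width: 0.151
grip_force: 30.0
```

Emit:
jog_arm(
  motion=[0, 3.5, 0.4, 0, 0, 0, 0, 0, 3.5, 0.4, 0, 0, 0, 0, 0, 3.5, 0.4, 0, 0, 0, 0, 0, 3, 0.3, 0, 0, 0, 0, 0, 2, 0.3, 0, 0, 0, 0, 0, 1.5, 0.3, 0, 0, 0, 0, 0, 0.4, 0.1, 0, 0, 0, 0, 0, 0, 0, 0, 0, 0, 0, 0, 0, 0, 0, 0, 0, 0, 0, 0, 0, 0, 0, 0, 0],
)

```text
time_s: 19.15
ee_pos: [0.5259, -0.0755, 0.0701]
tool_rot: [[0.067, 0.998, -0.0], [0.998, -0.067, -0.0], [-0.0, -0.0, -1.0]]
force: [-1.0, 0.6, -1.1]
gripper_width: 0.15
grip_force: 30.0
```

```bash
python3 - <<'E'
from h import *
snap('wrist','w5'); cv2.imwrite('pics/w5b.png',cv2.resize(cv2.imread('pics/w5.png')[100:300,100:366],(798,600),interpolation=cv2.INTER_CUBIC))
E
```

```text
(no output)
```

View pics/w5b.png

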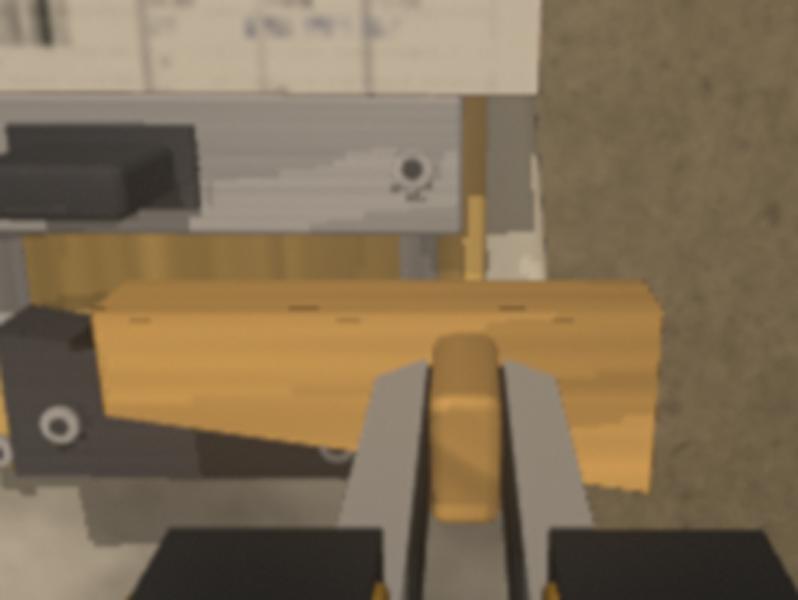

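The wedge hangs parallel to the bar (flat-face lower edge v≈281, bar back edge v≈234). Computing the y offset.

```bash
python3 - <<'E'
from h import *
np.set_printoptions(precision=4,suppress=True)
def C(x,y): return ('w5',100+(x+.5)/3-.5,100+(y+.5)/3-.5)
ex=np.array([.9978,-.067]);ey=np.array([.067,.9978]);T=np.array([.5259,-.0755])
for n,x,y,z in [('barback L',210,234,.038),('barback R',460,234,.038),('wflat bot L',115,282,.070),('wflat bot R',635,282,.070),('wflat top L',95,313,.096),('wflat top R',660,313,.096),('barRtopcorner',462,96,.038),('lugtop back L',432,395,.133),('lugtop back R',500,395,.133),('rampscr',60,426,.038),('bookback',300,94,.038)]:
    p=atz(*C(x,y),z)[:2]; print(n,p,'rel TCP jig mm',((p-T)@ex*1000).round(1),((p-T)@ey*1000).round(1))
for n,p in [('rampmid',(.4446,-.0805)),('rampscrL',(.3994,-.104)),('rampR',(.5002,-.0929)),('rampL',(.389,-.068))]:
    print(n,(np.array(p)-T)@ex*1000,(np.array(p)-T)@ey*1000)
E
```

```text
barback L [ 0.4536 -0.048 ] rel TCP jig mm -74.0 22.6
barback R [ 0.525  -0.0528] rel TCP jig mm -2.5 22.6
wflat bot L [ 0.4379 -0.0514] rel TCP jig mm -89.4 18.1
wflat bot R [ 0.569  -0.0603] rel TCP jig mm 41.9 18.1
wflat top L [ 0.4435 -0.051 ] rel TCP jig mm -83.9 18.9
wflat top R [ 0.5697 -0.0595] rel TCP jig mm 42.7 18.9
barRtopcorner [ 0.5282 -0.0141] rel TCP jig mm -1.8 61.5
lugtop back L [ 0.5199 -0.0593] rel TCP jig mm -7.1 15.8
lugtop back R [ 0.5324 -0.0602] rel TCP jig mm 5.5 15.7
rampscr [ 0.3988 -0.1049] rel TCP jig mm -124.9 -37.8
bookback [ 0.484  -0.0105] rel TCP jig mm -46.1 62.0
rampmid -80.78614000000003 -10.436100000000007
rampscrL -124.31220000000005 -36.912800000000004
rampR -24.477660000000053 -19.083620000000007
rampL -137.10132000000002 -1.6888000000000085
```

Play is about 4 mm front and 2 mm back; shift 1 mm towards the bar and lower.

Emit:
jog_arm(
  motion=[0, 0.1, 0, 0, 0, 0, 0, 0, 0, 0, 1.5, 0, 0, 0, 0, 0, 0, 1.5, 0, 0, 0, 0, 0, 0, 1, 0, 0, 0, 0, 0, 0, 0.6, 0, 0, 0, 0, 0, 0, 0.5, 0, 0, 0, 0, 0, 0, 0.3, 0, 0, 0, 0, 0, 0, 0.2, 0, 0, 0, 0, 0, 0, 0.1, 0, 0, 0, 0, 0, 0, 0, 0, 0, 0],
)

```text
time_s: 20.45
ee_pos: [0.5262, -0.0739, 0.0133]
tool_rot: [[0.066, 0.998, 0.0], [0.998, -0.066, 0.0], [0.0, 0.0, -1.0]]
force: [-0.1, 0.3, -2.0]
gripper_width: 0.145
grip_force: 30.0
```

Emit:
jog_arm(
  motion=[0, 0, 0, 0.1, 0, 0, 0, 0, 0, 0, 0.05, 0, 0, 0, 0.25, 0, 0, 0, 0, 0, 0, 0.25, 0, 0, 0, 0, 0, 0, 0.25, 0, 0, 0.3, 0, 0, 0, 0.25, 0, -0.4, 0, 0, 0, 0, 0.25, 0, -0.4, 0, 0, 0, 0, 0.25, 0, -0.4, 0, 0, 0, 0, 0.25, 0, -0.4, 0, 0, 0, 0, 0.25, 0, -0.4, 0, 0, 0, 0],
)

```text
time_s: 21.7
ee_pos: [0.5059, -0.0725, 0.0087]
tool_rot: [[0.066, 0.998, 0.0], [0.998, -0.066, 0.0], [0.0, 0.0, -1.0]]
force: [1.5, -0.3, -0.6]
gripper_width: 0.254
grip_force: 0.4
```

Emit:
jog_arm(
  motion=[0.25, 0, -0.3, 0, 0, 0, 0, 0.25, 0, -0.3, 0, 0, 0, 0, 0.25, 0, -0.3, 0, 0, 0, 0, 0.25, 0, -0.2, 0, 0, 0, 0, 0.25, 0, 0, 0, 0, 0, 0, 0.25, 0, 0, 0, 0, 0, 0, 0.25, 0, 0, 0, 0, 0, 0, 0.25, 0, 0, 0, 0, 0, 0, 0.25, 0, 0, 0, 0, 0, 0, 0.25, 0, 0, 0, 0, 0, 0],
)

```text
time_s: 22.95
ee_pos: [0.4952, -0.0719, 0.0086]
tool_rot: [[0.066, 0.998, -0.0], [0.998, -0.066, 0.0], [0.0, -0.0, -1.0]]
force: [0.2, 0.3, -0.1]
gripper_width: 0.253
grip_force: 0.0
```

Emit:
jog_arm(
  motion=[0.25, 0, -0.2, 0, 0, 0, 0, 0.25, 0, -0.2, 0, 0, 0, 0, 0.25, 0, -0.2, 0, 0, 0, 0, 0.25, 0, -0.2, 0, 0, 0, 0, 0.25, 0, -0.1, 0, 0, 0, 0, 0.25, 0, -0.1, 0, 0, 0, 0, 0.25, 0, 0, 0, 0, 0, 0, 0.25, 0, 0, 0, 0, 0, 0, 0.25, 0, 0, 0, 0, 0, 0, 0.25, 0, 0, 0, 0, 0, 0],
)

```text
time_s: 24.2
ee_pos: [0.4852, -0.0712, 0.0086]
tool_rot: [[0.066, 0.998, -0.0], [0.998, -0.066, 0.0], [0.0, -0.0, -1.0]]
force: [0.1, 0.1, -0.1]
gripper_width: 0.25
grip_force: 0.0
```

Emit:
jog_arm(
  motion=[0.25, 0, -0.15, 0, 0, 0, 0, 0.25, 0, -0.15, 0, 0, 0, 0, 0.25, 0, -0.15, 0, 0, 0, 0, 0.25, 0, -0.1, 0, 0, 0, 0, 0.25, 0, 0, 0, 0, 0, 0, 0.25, 0, 0, 0, 0, 0, 0, 0.25, 0, 0, 0, 0, 0, 0, 0.25, 0, 0, 0, 0, 0, 0, 0.25, 0, 0, 0, 0, 0, 0, 0.25, 0, 0, 0, 0, 0, 0],
)

```text
time_s: 25.45
ee_pos: [0.4797, -0.0708, 0.0087]
tool_rot: [[0.066, 0.998, -0.0], [0.998, -0.066, 0.0], [0.0, -0.0, -1.0]]
force: [-0.5, -0.3, -0.1]
gripper_width: 0.25
grip_force: 0.0
```

Emit:
jog_arm(
  motion=[0.25, 0, -0.1, 0, 0, 0, 0, 0.25, 0, -0.1, 0, 0, 0, 0, 0.25, 0, -0.1, 0, 0, 0, 0, 0.25, 0, -0.1, 0, 0, 0, 0, 0.25, 0, 0, 0, 0, 0, 0, 0.25, 0, 0, 0, 0, 0, 0, 0.25, 0, 0, 0, 0, 0, 0, 0.25, 0, 0, 0, 0, 0, 0, 0.25, 0, 0, 0, 0, 0, 0, 0.25, 0, 0, 0, 0, 0, 0],
)

```text
time_s: 26.7
ee_pos: [0.4757, -0.0706, 0.0087]
tool_rot: [[0.066, 0.998, -0.0], [0.998, -0.066, 0.0], [0.0, -0.0, -1.0]]
force: [0.3, 0.3, 0.0]
gripper_width: 0.25
grip_force: 0.0
```

```bash
python3 - <<'E'
from h import *
snap('wrist','w6'); cv2.imwrite('pics/w6b.png',cv2.resize(cv2.imread('pics/w6.png')[100:300,130:396],(798,600),interpolation=cv2.INTER_CUBIC))
E
```

```text
(no output)
```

View pics/w6b.png

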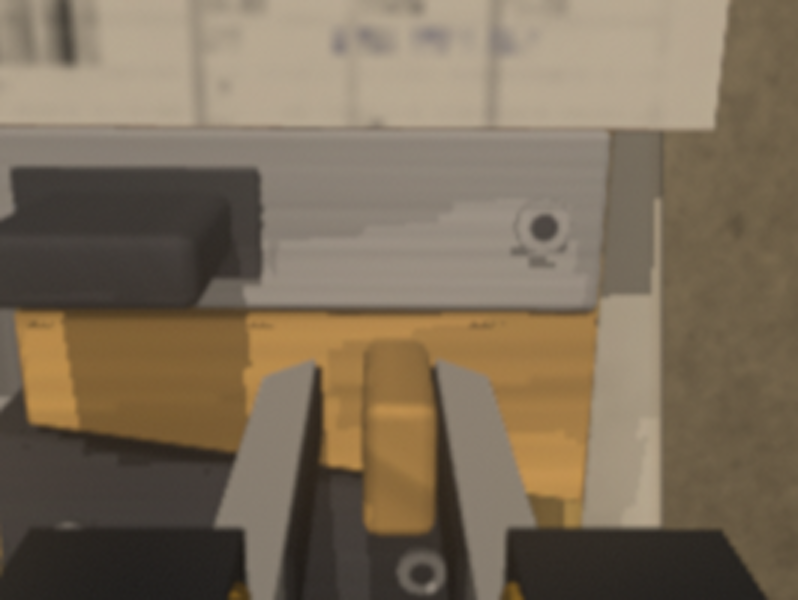

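The wedge lies flat in the channel, flat face along the bar (v≈308), thin end at (25,420), right finger behind the lug; still a little play.

Emit:
jog_arm(
  motion=[0.25, 0, -0.1, 0, 0, 0, 0, 0.25, 0, -0.1, 0, 0, 0, 0, 0.25, 0, -0.1, 0, 0, 0, 0, 0.25, 0, 0, 0, 0, 0, 0, 0.25, 0, 0, 0, 0, 0, 0, 0.25, 0, 0, 0, 0, 0, 0, 0.25, 0, 0, 0, 0, 0, 0, 0.25, 0, 0, 0, 0, 0, 0, 0.25, 0, 0, 0, 0, 0, 0, 0.25, 0, 0, 0, 0, 0, 0],
)

```text
time_s: 28.0
ee_pos: [0.4728, -0.0703, 0.0087]
tool_rot: [[0.066, 0.998, -0.0], [0.998, -0.066, 0.0], [0.0, -0.0, -1.0]]
force: [-0.1, -0.0, 0.4]
gripper_width: 0.25
grip_force: 0.0
```

Emit:
jog_arm(
  motion=[0.25, 0, -0.1, 0, 0, 0, 0, 0.25, 0, -0.1, 0, 0, 0, 0, 0.25, 0, -0.1, 0, 0, 0, 0, 0.25, 0, 0, 0, 0, 0, 0, 0.25, 0, 0, 0, 0, 0, 0, 0.25, 0, 0, 0, 0, 0, 0, 0.25, 0, 0, 0, 0, 0, 0, 0.25, 0, 0, 0, 0, 0, 0, 0.25, 0, 0, 0, 0, 0, 0, 0.25, 0, 0, 0, 0, 0, 0],
)

```text
time_s: 29.25
ee_pos: [0.4697, -0.0701, 0.0087]
tool_rot: [[0.066, 0.998, -0.0], [0.998, -0.066, 0.0], [0.0, -0.0, -1.0]]
force: [-0.3, -0.1, 0.1]
gripper_width: 0.253
grip_force: 0.0
```

Emit:
jog_arm(
  motion=[0.25, 0, -0.1, 0, 0, 0, 0, 0.25, 0, -0.1, 0, 0, 0, 0, 0.25, 0, -0.1, 0, 0, 0, 0, 0.25, 0, -0.05, 0, 0, 0, 0, 0.25, 0, 0, 0, 0, 0, 0, 0.25, 0, 0, 0, 0, 0, 0, 0.25, 0, 0, 0, 0, 0, 0, 0.25, 0, 0, 0, 0, 0, 0, 0.25, 0, 0, 0, 0, 0, 0, 0.25, 0, 0, 0, 0, 0, 0],
)

```text
time_s: 30.5
ee_pos: [0.4663, -0.0699, 0.0087]
tool_rot: [[0.066, 0.998, -0.0], [0.998, -0.066, 0.0], [0.0, -0.0, -1.0]]
force: [-0.2, 0.5, 0.4]
gripper_width: 0.249
grip_force: 0.0
```

Emit:
jog_arm(
  motion=[0.25, 0, -0.1, 0, 0, 0, 0, 0.25, 0, -0.1, 0, 0, 0, 0, 0.25, 0, -0.1, 0, 0, 0, 0, 0.25, 0, -0.05, 0, 0, 0, 0, 0.25, 0, 0, 0, 0, 0, 0, 0.25, 0, 0, 0, 0, 0, 0, 0.25, 0, 0, 0, 0, 0, 0, 0.25, 0, 0, 0, 0, 0, 0, 0.25, 0, 0, 0, 0, 0, 0, 0.25, 0, 0, 0, 0, 0, 0],
)

```text
time_s: 31.75
ee_pos: [0.4627, -0.0697, 0.0087]
tool_rot: [[0.066, 0.998, -0.0], [0.998, -0.066, 0.0], [0.0, -0.0, -1.0]]
force: [-0.2, 0.6, 0.5]
gripper_width: 0.251
grip_force: 0.0
```

```bash
python3 - <<'E'
from h import *
np.set_printoptions(precision=4,suppress=True)
snap('wrist','w7')
def D(x,y): return ('w6',130+(x+.5)/3-.5,100+(y+.5)/3-.5)
ex=np.array([.9978,-.067]);ey=np.array([.067,.9978])
for n,x,y,z in [('barbackL',50,306,.038),('barbackR',590,309,.038),('thin flat',17,310,.038),('thin slant',30,425,.038),('slant',235,456,.038),('thick flat',597,310,.038),('thick slant',582,498,.038),('bookback',400,128,.038),('barfrontR',608,132,.038),('barfrontL',300,130,.038)]:
    p=atz(*D(x,y),z)[:2]; print(n,p,(p@ex*1000).round(1),(p@ey*1000).round(1))
for n,p in [('rampR',(.5002,-.0929)),('rampL',(.389,-.068))]: p=np.array(p);print(n,p@ex*1000,p@ey*1000)
# image change w6 -> w7: colour profile down columns, lug & wedge
a=np.load('pics/w7.npz')['img']
for u in (160,180,230,300,320): print(u,[tuple(int(c) for c in a[v,u]) for v in range(196,262,6)])
print([tuple(int(c) for c in a[232,u]) for u in range(232,292,3)])
E
```

```text
barbackL [ 0.405  -0.0441] 407.1 -16.8
barbackR [ 0.5232 -0.0526] 525.6 -17.4
thin flat [ 0.3977 -0.0445] 399.8 -17.8
thin slant [ 0.3956 -0.0722] 399.6 -45.5
slant [ 0.4415 -0.0831] 446.1 -53.4
thick flat [ 0.5247 -0.0529] 527.1 -17.7
thick slant [ 0.5215 -0.0994] 527.0 -64.3
bookback [ 0.4839 -0.0104] 483.5 22.1
barfrontR [ 0.5268 -0.0141] 526.6 21.3
barfrontL [ 0.4632 -0.0094] 462.8 21.6
rampR 505.32385999999997 -59.182219999999994
rampL 392.7002 -41.787400000000005
160 [(63, 56, 51), (65, 54, 41), (144, 109, 61), (178, 135, 73), (180, 136, 74), (178, 135, 73), (179, 136, 73), (170, 128, 70), (91, 72, 51), (72, 63, 56), (70, 62, 55)]
180 [(62, 55, 50), (59, 49, 38), (124, 93, 52), (127, 96, 53), (127, 96, 52), (126, 95, 53), (128, 96, 53), (120, 91, 49), (119, 90, 49), (58, 50, 42), (69, 62, 56)]
230 [(110, 102, 93), (92, 80, 66), (124, 95, 55), (125, 95, 55), (128, 104, 73), (134, 123, 110), (134, 123, 110), (133, 123, 110), (119, 109, 97), (80, 72, 63), (50, 43, 35)]
300 [(147, 136, 124), (110, 100, 88), (160, 122, 70), (156, 119, 68), (157, 119, 68), (161, 122, 69), (151, 114, 65), (157, 119, 67), (159, 120, 69), (146, 125, 98), (135, 124, 110)]
320 [(145, 135, 123), (102, 92, 82), (160, 123, 70), (154, 117, 67), (157, 119, 67), (150, 113, 64), (152, 115, 65), (158, 120, 68), (162, 122, 69), (176, 133, 73), (186, 140, 77)]
[(119, 110, 97), (48, 40, 32), (105, 80, 47), (146, 111, 61), (148, 112, 62), (148, 112, 62), (137, 104, 58), (137, 103, 58), (141, 107, 60), (144, 110, 61), (143, 108, 61), (141, 106, 60), (139, 105, 60), (132, 100, 57), (97, 75, 46), (104, 94, 83), (136, 125, 111), (136, 125, 111), (136, 125, 111), (136, 125, 111)]
```

Re-examination: the ramp edge I measured was the foot of its face, not its top, so the channel is about 8 mm wider and roughly 20 mm more travel remains.

Emit:
jog_arm(
  motion=[0.25, 0, -0.3, 0, 0, 0, 0, 0.25, 0, -0.3, 0, 0, 0, 0, 0.25, 0, -0.2, 0, 0, 0, 0, 0.25, 0, -0.2, 0, 0, 0, 0, 0.25, 0, -0.1, 0, 0, 0, 0, 0.25, 0, -0.1, 0, 0, 0, 0, 0.25, 0, 0, 0, 0, 0, 0, 0.25, 0, 0, 0, 0, 0, 0, 0.25, 0, 0, 0, 0, 0, 0, 0.25, 0, 0, 0, 0, 0, 0],
)

```text
time_s: 33.05
ee_pos: [0.4507, -0.0689, 0.0086]
tool_rot: [[0.066, 0.998, -0.0], [0.998, -0.066, 0.0], [-0.0, -0.0, -1.0]]
force: [2.5, 0.6, 0.5]
gripper_width: 0.25
grip_force: 1.1
```

Emit:
jog_arm(
  motion=[0.25, 0, -0.1, 0, 0, 0, 0, 0.25, 0, -0.1, 0, 0, 0, 0, 0.25, 0, -0.1, 0, 0, 0, 0, 0.25, 0, 0, 0, 0, 0, 0, 0.25, 0, 0, 0, 0, 0, 0, 0.25, 0, 0, 0, 0, 0, 0, 0.25, 0, 0, 0, 0, 0, 0, 0.25, 0, 0, 0, 0, 0, 0, 0.25, 0, 0, 0, 0, 0, 0, 0.25, 0, 0, 0, 0, 0, 0],
)

```text
time_s: 34.3
ee_pos: [0.4476, -0.0687, 0.0086]
tool_rot: [[0.066, 0.998, -0.0], [0.998, -0.066, 0.0], [-0.0, -0.0, -1.0]]
force: [0.0, -0.6, 0.1]
gripper_width: 0.251
grip_force: 0.0
```

Emit:
jog_arm(
  motion=[0.25, 0, -0.1, 0, 0, 0, 0, 0.25, 0, -0.1, 0, 0, 0, 0, 0.25, 0, -0.1, 0, 0, 0, 0, 0.25, 0, 0, 0, 0, 0, 0, 0.25, 0, 0, 0, 0, 0, 0, 0.25, 0, 0, 0, 0, 0, 0, 0.25, 0, 0, 0, 0, 0, 0, 0.25, 0, 0, 0, 0, 0, 0, 0.25, 0, 0, 0, 0, 0, 0, 0.25, 0, 0, 0, 0, 0, 0],
)

```text
time_s: 35.55
ee_pos: [0.445, -0.0685, 0.0087]
tool_rot: [[0.066, 0.998, 0.0], [0.998, -0.066, 0.0], [0.0, 0.0, -1.0]]
force: [4.5, 2.1, 1.4]
gripper_width: 0.248
grip_force: 2.0
```

Emit:
jog_arm(
  motion=[0.25, 0, -0.1, 0, 0, 0, 0, 0.25, 0, -0.1, 0, 0, 0, 0, 0.25, 0, -0.1, 0, 0, 0, 0, 0.25, 0, 0, 0, 0, 0, 0, 0.25, 0, 0, 0, 0, 0, 0, 0.25, 0, 0, 0, 0, 0, 0, 0.25, 0, 0, 0, 0, 0, 0, 0.25, 0, 0, 0, 0, 0, 0, 0.25, 0, 0, 0, 0, 0, 0, 0.25, 0, 0, 0, 0, 0, 0],
)

```text
time_s: 36.8
ee_pos: [0.4442, -0.0683, 0.0092]
tool_rot: [[0.066, 0.998, 0.004], [0.998, -0.066, -0.0], [0.0, 0.004, -1.0]]
force: [12.5, 2.6, -2.7]
gripper_width: 0.253
grip_force: 6.4
```

Emit:
jog_arm(
  motion=[0.25, 0, -0.1, 0, 0, 0, 0, 0.25, 0, -0.1, 0, 0, 0, 0, 0.25, 0, 0, 0, 0, 0, 0, 0.25, 0, 0, 0, 0, 0, 0, 0.25, 0, 0, 0, 0, 0, 0, 0.25, 0, 0, 0, 0, 0, 0, 0.25, 0, 0, 0, 0, 0, 0, 0.25, 0, 0, 0, 0, 0, 0, 0.25, 0, 0, 0, 0, 0, 0, 0.25, 0, 0, 0, 0, 0, 0],
)

```text
time_s: 38.05
ee_pos: [0.4441, -0.0682, 0.0095]
tool_rot: [[0.066, 0.998, 0.007], [0.998, -0.066, -0.0], [0.0, 0.007, -1.0]]
force: [22.0, 0.2, -13.2]
gripper_width: 0.251
grip_force: 11.1
```

Jammed at 22 N. Back off, and give a second firm push set slightly lower so the wedge is seated.

Emit:
jog_arm(
  motion=[0.25, 0, 0.4, 0, 0, 0, 0, 0.25, 0, 0.3, 0, 0, 0, 0, 0.25, 0, 0, 0.1, 0, 0, 0, 0.25, 0, -0.3, 0, 0, 0, 0, 0.25, 0, -0.1, 0, 0, 0, 0, 0.25, 0, -0.1, 0.1, 0, 0, 0, 0.25, 0, -0.1, 0.05, 0, 0, 0, 0.25, 0, 0, 0, 0, 0, 0, 0.25, 0, 0, 0, 0, 0, 0, 0.25, 0, 0, 0, 0, 0, 0],
)

```text
time_s: 39.3
ee_pos: [0.4442, -0.0684, 0.0074]
tool_rot: [[0.066, 0.998, 0.006], [0.998, -0.066, -0.0], [0.0, 0.006, -1.0]]
force: [10.9, -1.0, 6.2]
gripper_width: 0.247
grip_force: 5.6
```

Emit:
jog_arm(
  motion=[0.25, 0, -0.1, 0.03, 0, 0, 0, 0.25, 0, -0.1, 0, 0, 0, 0, 0.25, 0, 0, 0, 0, 0, 0, 0.25, 0, 0, 0, 0, 0, 0, 0.25, 0, 0, 0, 0, 0, 0, 0.25, 0, 0, 0, 0, 0, 0, 0.25, 0, 0, 0, 0, 0, 0, 0.25, 0, 0, 0, 0, 0, 0, 0.25, 0, 0, 0, 0, 0, 0, 0.25, 0, 0, 0, 0, 0, 0],
)

```text
time_s: 40.55
ee_pos: [0.4442, -0.0684, 0.0074]
tool_rot: [[0.066, 0.998, 0.01], [0.998, -0.066, -0.0], [0.0, 0.01, -1.0]]
force: [21.6, -3.3, -2.5]
gripper_width: 0.252
grip_force: 10.7
```

Emit:
jog_arm(
  motion=[0.25, 0, 0.4, 0, 0, 0, 0, 0.25, 0, 0.35, 0, 0, 0, 0, 0.25, 0, 0, 0, 0, 0, 0, 0.25, 0, 0, -1, 0, 0, 0, 0.25, 0, 0, -2, 0, 0, 0, 0.25, 0, 0, -3, 0, 0, 0, 0.25, 0, 0, -4, 0, 0, 0, 0.25, 0, 0, -4, 0, 0, 0, 0.25, 0, 0, -1, 0, 0, 0, 0.25, 0, 0, 0, 0, 0, 0],
)

```text
time_s: 41.8
ee_pos: [0.4463, -0.0686, 0.1562]
tool_rot: [[0.066, 0.998, 0.001], [0.998, -0.066, 0.0], [0.0, 0.001, -1.0]]
force: [0.3, 1.1, -0.8]
gripper_width: 0.246
grip_force: 0.0
```

Emit:
jog_arm(
  motion=[0.25, -2, 0, 0, 0, 0, 0, 0.25, -2, 0, 0, 0, 0, 0, 0.25, -2, 0, 0, 0, 0, 0, 0.25, -2, 0, 0, 0, 0, 0, 0.25, -1, 0, 0, 0, 0, 0, 0.25, 0, 0, 0, 0, 0, 0, 0.25, 0, 0, 0, 0, 0, 0, 0.25, 0, 0, 0, 0, 0, 0, 0.25, 0, 0, 0, 0, 0, 0, 0.25, 0, 0, 0, 0, 0, 0],
)

```text
time_s: 43.05
ee_pos: [0.4404, -0.1582, 0.1559]
tool_rot: [[0.066, 0.998, 0.0], [0.998, -0.066, 0.0], [0.0, 0.0, -1.0]]
force: [0.2, -0.0, 0.4]
gripper_width: 0.251
grip_force: 0.0
```

```bash
python3 - <<'E'
from h import *
np.set_printoptions(precision=4,suppress=True)
snap('wrist','w8')
a=np.load('pics/w8.npz')['img']; hsv=cv2.cvtColor(a,cv2.COLOR_RGB2HSV)
ex=np.array([.9978,-.067]);ey=np.array([.067,.9978])
# profile across channel at several jig x, along jig y at z=.038 (bar/wedge/ramp tops)
for X in (380,395,420,480,490,500):
    row=[]
    for Y in np.arange(28,-72,-2.0):
        p=(X*ex+Y*ey)/1000; u,v=proj('w8',[*p,.038]); c=hsv[int(round(v)),int(round(u))] if 0<=u<511.4 and 0<=v<383.4 else (0,0,0)
        row.append('W' if c[1]>90 else ('d' if c[2]<90 else ('g' if c[2]<175 else 'b')))
    print(X,''.join(row))
# gap book - fence
for X in (400,450,500,530):
    print(X,''.join((lambda c:'W' if c[1]>80 else('d' if c[2]<90 else('g' if c[2]<165 else 'b')))(hsv[int(round(q[1])),int(round(q[0]))]) if 0<=q[1]<383 else '-' for q in [proj('w8',[*((X*ex+Y*ey)/1000),.038]) for Y in np.arange(190,150,-1.0)]))
E
```

```text
380 bbbgggggggggddgggggggggWWWWWWWWWWWWWWWWWWWWWWWWWWW
395 bbbggggggggggggggggggggWWWWWWWWWWWWWWWWddddddddddd
420 bbbggggdddddddddddddgggWWWWWWWWWWWWWWWWWWddddddddd
480 bbggggggggggggggggggggggWWWWWWWWWWWWWWWWWWWWWWdddd
490 bbbgggggggggggggggggggggWWWWWWWWWWWWWWWWWWWWWWWddd
500 bbbgggggggggggggggggggggdWWWWWWWWWWWWWWWWWWWWWWddd
400 ----------------------------------------
450 ----------------------------------------
500 ----------------------------------------
530 ----------------------------------------
```

```bash
python3 -c "
from workcell import robot
print(robot.sign_off())"
```

```text
the job is handed in; nothing more can be done
None
```

The book block is clamped and the job was handed in at about 43 s: the bar was pushed up until the block met the fence, and the wooden wedge is jammed between bar and ramp after two 22 N pushes. In the last picture the wedge showed no gap on either face. That picture did not take in the fence, so I infer the book-to-fence contact from the push force (30 N), and I viewed 11 pictures where the limit was 10.

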